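Stack the porcelain cups in the buffet caddy

TASK

Tidy up the three white stacking cups on the breakfast buffet: stand one of them upright in the round nest of the wooden caddy and nest the other two on it one inside the other, so that they make one straight stack of three with every cup fully seated. They are porcelain, so set each one down gently and never let it drop, and leave everything else on the counter where it is.

Things in the scene. Friction and masses are not known exactly. Their poses are not given: they have to be found in the camera images.
- cup1: white porcelain stacking cup, no handle, open top, 60 mm high, 140 g; the three are identical. Top 28 mm: straight collar, 62 mm outside, 55 mm inside. Below its step (32 mm up) the body tapers from 51 to 36 mm diameter at the foot. Nested, the step rests on the lower cup's rim: 28 mm higher, 2 mm play each side, collar left outside. Starts upright. Origin: centre of the underside, z up.
- cup2: white porcelain stacking cup, no handle, open top, 60 mm high, 140 g; the three are identical. Top 28 mm: straight collar, 62 mm outside, 55 mm inside. Below its step (32 mm up) the body tapers from 51 to 36 mm diameter at the foot. Nested, the step rests on the lower cup's rim: 28 mm higher, 2 mm play each side, collar left outside. Starts upright. Origin: centre of the underside, z up.
- cup3: white porcelain stacking cup, no handle, open top, 60 mm high, 140 g; the three are identical. Top 28 mm: straight collar, 62 mm outside, 55 mm inside. Below its step (32 mm up) the body tapers from 51 to 36 mm diameter at the foot. Nested, the step rests on the lower cup's rim: 28 mm higher, 2 mm play each side, collar left outside. Starts upright. Origin: centre of the underside, z up.
- caddy: low wooden caddy block fixed to the counter, 85 x 170 mm and 20 mm high, with two 10 mm deep cork-lined recesses: a round nest and a square nest. Origin: centre of the underside; its long side is its y axis, the round nest is centred at y = +42 mm, the square one (45 x 45 mm) at y = -42 mm.
- caddy_hole0 (a point): centre of the mouth of the round nest, level with the caddy's top face (20 mm above the counter); z is up. The nest is 45 mm in diameter and 10 mm deep with a flat floor; a cup standing in it rests with its foot on that floor, its underside 10 mm above the counter.
- jam_jar: bystander: closed clip-top jam jar, dark red, 68 mm diameter, 86 mm high. Origin: centre of the underside.
- tumbler: bystander: plain drinking glass, 66 mm across the rim, 90 mm high. Origin: centre of the underside.
- ramekin: bystander: low white straight-sided ramekin without a step, 78 mm across, 42 mm high. Origin: centre of the underside.
- butter_knife: bystander: steel butter knife lying flat, about 185 mm long, 6 mm thick. Origin: under its middle; blade towards +x.
Not all that is in view belongs to the job. What is meant by the caddy is not green or yellow, and is the larger of those in its own colour.

How it is judged:
By the outcome, as a careful person would: the job done as asked, in the order asked, and still so for the second after the job is handed in, with the robot touching nothing.
It also fails if it takes over 64 s, if anything falls off the work surface, if the arm or the gripper's body presses on something with over 40 N, if the wrist force passes 120 N, or if a joint passes its speed limit or range.

ROBOT

A 7-joint arm with a two-finger parallel gripper is mounted at the origin on the work surface. World frame = base frame: x ahead of the robot, y to its left, z up, the work surface at z = 0. Lengths are in m, angles in rad, forces in N, time in s.
With the tool pointing down it reaches from about 0.4 to 0.75 m from the base axis. Payload 19.5 kg.
Tool frame: the origin (TCP) lies at the very end of the fingers, on their centre line; the grasp point (between the pads) lies 19 mm behind it; z points along the fingers, y is the line along which they close (so a half turn about z gives the same grasp; the last joint's range is limited). The gripper opens to 85 mm and grips with 20 to 120 N. Pads are 22 mm wide; open, the fingers measure 114 mm over their backs; the gripper's body (76 mm by 85 mm) begins 54 mm behind the grasp point. The pads swing forward as they close: fully open they stand 13 mm farther back than shut.
Start: joints at [-1.254, 0.707, -0.028, 1.485, 0.022, 0.951, -0.075], TCP at [0.202, 0.538, 0.231] pointing down, gripper open.
Joint ranges: [-2.71, 2.71], [-0.32, 2.16], [-1.57, 1.52], [0, 2.45], [-1.46, 4.6], [0, 2.02], [-2.83, 2.83]. Speed limits (rad/s): [1.89, 1.89, 2.57, 2.57, 3.01, 3.01, 3.01].

INTERFACE

Orientations are given as a rotation vector (axis times angle).
In Python, from cell import ctrl, kin, eyes, finder gives the robot as it stands. Calls block until the motion is done:
- ctrl.move_ptp(position, orientation): joint-space move of the TCP to a pose.
- ctrl.move_straight(position, max_speed=0.15, rotation=None, max_force=None): straight line of the TCP; rotation=None keeps the orientation; max_speed is the mean speed in m/s. With max_force (N) it stops when the force on the tool has changed by that much, and returns True; else False.
- ctrl.move_joints(angles): joint-space move.
- ctrl.move_gripper(opening, squeeze=None): finger opening in m; squeeze is the grip in N (None keeps the last); returns when the fingers have stopped.
- ctrl.dwell(seconds).
- kin.ik(position, orientation): joint angles nearest the present ones, or None.
- eyes.capture(name): name is "scene" or "top"; returns a dict with "image" (400x640x3 uint8, blue, green, red), "camera_matrix" (3x3 intrinsics, pixels), "origin" and "rotation" of the camera in the world. Camera axes: x right, y up, looking along -z (the intrinsics and any distortion apply to the point x, -y, -z); pixel columns grow to the right and rows downward; lengths in m; the calibration is good to about 2 mm. A picture is of the moment at which its call begins. There is no depth.
A pose or a line that the arm cannot do raises ctrl.PlanningError and nothing moves.
- ctrl.close_job(): hands the job in; it is judged then, once.
Trained networks look in the newest picture that a camera, given by its name, has taken for a name from the list of things; names that differ only in an ending like _2 or _b are one class to them, and where a whole thing is asked for, a point or a joint stands for the part that bears it (a point fixed in the world has none). Each returns a list of dicts, best first, with "score" (0 to 1); they miss things now and then, are a little off and sometimes report something else, mostly with a low value. They report only what shows in the picture. A call takes as long as a camera call. They do not tell look-alikes from the thing itself.
- finder.masks_of(camera, query): "pixels" (400x640 bool, what is visible of it) and "location" ([column, row] in pixels, amid what is visible of it).
Readings, each from a call of its own:
- ctrl.get_clock(): time.
- ctrl.get_q(): joint angles.
- ctrl.get_qd(): joint speeds.
- ctrl.get_joint_efforts(): joint torques, N m.
- ctrl.get_tcp_pos(): TCP position.
- ctrl.get_ee_rot(): TCP orientation.
- ctrl.get_force(): force on the tool from outside, world axes, zero at the start.
- ctrl.get_wrist_torque(): the same for the moment, N m.
- ctrl.get_width(): finger opening in m.
- ctrl.get_grasp_force(): force on a finger pad.
Only numpy, scipy, OpenCV 4.12 (cv2) and the standard library are available. Lean on these libraries where they do the work, as an engineer would, in place of code of your own. Each camera call takes 0.05 s, during which the arm holds its last target. There are 200 camera calls.

## Working session

There is one attempt and no reset: what is moved stays moved. The work goes in short steps, each a Python script; the robot and the scene stay as the last script left them, time stands still between calls to the robot, and variables do not carry over. Pictures are saved under pics/ and viewed, at most 10 in all, crops included, and the job is handed in when it is done.

```bash
mkdir -p pics; cat > h.py <<'E'
import numpy as np, cv2
from cell import ctrl, kin, eyes, finder
def ray(c,px):
    K=np.array(c["camera_matrix"]);u=(px[0]-K[0,2])/K[0,0];v=(px[1]-K[1,2])/K[1,1]
    return np.array(c["rotation"])@np.array([u,-v,-1.0])
def at(c,px,z):
    d=ray(c,px);o=np.array(c["origin"]);return o+d*(z-o[2])/d[2]
def proj(c,p):
    q=np.array(c["rotation"]).T@(np.array(p)-np.array(c["origin"]));K=np.array(c["camera_matrix"])
    return np.array([K[0,2]+K[0,0]*q[0]/-q[2],K[1,2]+K[1,1]*-q[1]/-q[2]])
E
python3 - <<'E'
from h import *
for n in("scene","top"):
    c=eyes.capture(n);cv2.imwrite(f"pics/{n}0.png",c["image"])
    print(n,[(k,np.round(v,3).tolist()) for k,v in c.items() if k!="image"])
    for q in("cup1","caddy","jam_jar","tumbler","ramekin","butter_knife"):
        for m in finder.masks_of(n,q):
            print(q,round(m["score"],2),np.round(m["location"]),m["pixels"].sum(),np.round(at(c,m["location"],0.02 if q=="caddy" else .06 if q=="cup1" else 0.03),3))
print(ctrl.get_clock(),ctrl.get_ee_rot())
E
```

```text
scene [('camera_matrix', [[500.161, 0.0, 317.814], [0.0, 500.161, 191.094], [0.0, 0.0, 1.0]]), ('origin', [1.063, 0.209, 1.119]), ('rotation', [0.391, 0.54, 1.88])]Traceback (most recent call last):
  File "<stdin>", line 7, in <module>
  File "h.py", line 7, in at
    d=ray(c,px);o=np.array(c["origin"]);return o+d*(z-o[2])/d[2]
                                                            ~^^^
IndexError: invalid index to scalar variable.
```

View pics/scene0.png

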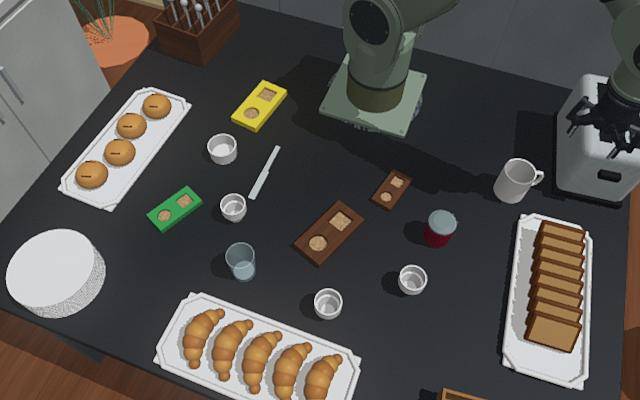

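The scene view shows the ramekin at (222,149) and cups at (233,207), (328,303) and (412,280). The large brown caddy is at (329,233), with its round nest at (318,243). The camera rotation is a rotation vector, so I'll fix my helper.

```bash
sed -i 's/np.array(c\["rotation"\])/cv2.Rodrigues(np.array(c["rotation"],float))[0]/' h.py
python3 - <<'E'
from h import *
for n in("scene","top"):
    c=eyes.capture(n);cv2.imwrite(f"pics/{n}0.png",c["image"])
    print(n,[(k,np.round(v,3).tolist()) for k,v in c.items() if k!="image"])
    for q in("cup1","caddy","jam_jar","tumbler","ramekin","butter_knife"):
        for m in finder.masks_of(n,q):
            e=''
            if q=="caddy":
                ct=max(cv2.findContours(m["pixels"].astype('uint8'),0,2)[0],key=cv2.contourArea)
                w=np.array([at(c,p,.02)[:2] for p in ct[:,0]],np.float32); e=cv2.minAreaRect(w)
            print(q,round(m["score"],2),np.round(m["location"]),m["pixels"].sum(),np.round(at(c,m["location"],0.02 if q=="caddy" else .04 if q=="cup1" else 0.03),3),e)
print(ctrl.get_clock(),ctrl.get_ee_rot())
E
```

```text
scene [('camera_matrix', [[500.161, 0.0, 317.814], [0.0, 500.161, 191.094], [0.0, 0.0, 1.0]]), ('origin', [1.063, 0.209, 1.119]), ('rotation', [0.391, 0.54, 1.88])]
cup1 0.75 [410. 281.] 681 [0.566 0.263 0.04 ] 
cup1 0.74 [326. 305.] 673 [0.689 0.102 0.04 ] 
cup1 0.6 [235. 206.] 588 [ 0.531 -0.201  0.04 ] 
caddy 0.95 [173. 210.] 1253 [ 0.588 -0.349  0.02 ] ((0.5832133293151855, -0.3478884696960449), (0.07778090238571167, 0.12721490859985352), 67.53536224365234)
caddy 0.67 [392. 192.] 865 [0.334 0.155 0.02 ] ((0.32897108793258667, 0.14826200902462006), (0.06104390695691109, 0.12070266157388687), 76.23543548583984)
caddy 0.64 [258. 106.] 1557 [ 0.188 -0.295  0.02 ] ((0.1873682737350464, -0.29384851455688477), (0.098447784781456, 0.18512532114982605), 82.74334716796875)
caddy 0.57 [327. 234.] 2312 [0.513 0.038 0.02 ] ((0.5051522850990295, 0.0407431535422802), (0.09227421879768372, 0.1781027913093567), 68.96895599365234)
jam_jar 0.95 [440. 225.] 949 [0.391 0.294 0.03 ] 
tumbler 0.78 [242. 260.] 924 [ 0.656 -0.124  0.03 ] 
ramekin 0.92 [222. 151.] 725 [ 0.382 -0.313  0.03 ] 
butter_knife 
[... 510 characters left out ...]
.297  0.02 ] ((0.17688506841659546, -0.29884740710258484), (0.09207005053758621, 0.1722368597984314), 81.73103332519531)
caddy 0.9 [473. 150.] 1569 [ 0.573 -0.351  0.02 ] ((0.5736075043678284, -0.3527073860168457), (0.06955230236053467, 0.13468359410762787), 64.90411376953125)
caddy 0.59 [254. 245.] 1323 [0.325 0.143 0.02 ] ((0.31643539667129517, 0.1460554152727127), (0.05870329216122627, 0.1148844063282013), 75.87147521972656)
jam_jar 0.59 [187. 201.] 999 [0.416 0.301 0.03 ] 
tumbler 0.74 [376. 101.] 928 [ 0.681 -0.122  0.03 ] 
ramekin 0.62 [464. 237.] 1057 [ 0.367 -0.324  0.03 ] 
butter_knife 0.63 [402. 225.] 494 [ 0.386 -0.186  0.03 ] 
0.8 [-5.60684999e-01 -3.09115120e+00  1.44153706e-04]
```

View pics/top0.png

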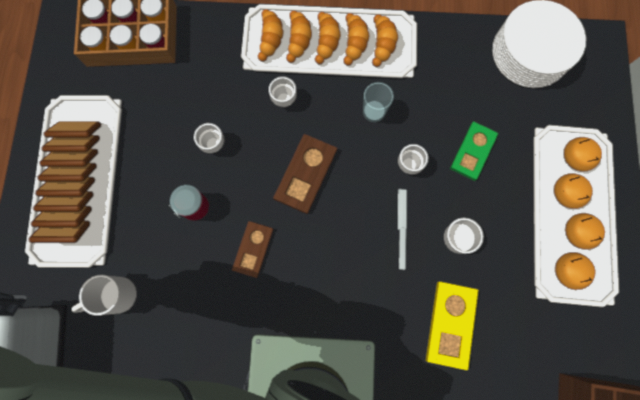

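The top view shows the cups at (208,138), (282,92) and (413,159), and the caddy at (305,173) with its round nest at (314,157). Next I'll fit model silhouettes jointly in both views.

```bash
cat >> h.py <<'E'
from scipy.optimize import least_squares
A=np.linspace(0,2*np.pi,32,endpoint=False);D=np.c_[np.cos(A),np.sin(A)]
def ring(r,z): return np.c_[r*np.cos(A),r*np.sin(A),np.full(32,z)]
CUP=np.vstack([ring(.031,.06),ring(.031,.032),ring(.0255,.032),ring(.018,0)])
BOX=np.array([[x,y,z] for x in(-.0425,.0425) for y in(-.085,.085) for z in(0,.02)])
def sup(p): return (D@np.asarray(p,float).T).max(1)
def pj(c,P): return np.array([proj(c,p) for p in P])
def fit(obs,model,p0,z0=0):
    """obs: list of (cam, Nx2 pixels); p=[x,y(,yaw)]"""
    S=[sup(o) for _,o in obs]
    def res(p):
        a=p[2] if len(p)>2 else 0;R=np.array([[np.cos(a),-np.sin(a),0],[np.sin(a),np.cos(a),0],[0,0,1]])
        P=model@R.T+[p[0],p[1],z0]
        return np.concatenate([sup(pj(c,P))-s for (c,_),s in zip(obs,S)])
    r=least_squares(res,p0,loss='soft_l1',x_scale=.01);return r.x,np.sqrt(np.mean(res(r.x)**2))
def bright(c,p0,z0=0,thr=75):
    """white blob around a cup expected at p0"""
    im=c["image"].astype(int);w=((im.min(2)>thr)&(im.max(2)-im.min(2)<40)).astype('uint8')
    m=np.zeros_like(w);cv2.circle(m,tuple(int(v) for v in proj(c,[*p0,z0+.035])),26,1,-1)
    n,l,s,ce=cv2.connectedComponentsWithStats(w&m);k=1+s[1:,4].argmax()
    y,x=np.nonzero(l==k);return np.c_[x,y]
E
python3 - <<'E'
from h import *
cs=[];cm=[]
for n in("scene","top"):
    c=eyes.capture(n);cs.append(c)
    b=[m for m in finder.masks_of(n,"caddy") if np.linalg.norm(at(c,m["location"],.02)[:2]-[.505,.04])<.03][0]
    m=cv2.morphologyEx(b["pixels"].astype('uint8'),cv2.MORPH_OPEN,np.ones((3,3)))
    y,x=np.nonzero(m);cm.append((c,np.c_[x,y]))
a0=np.deg2rad(69-90)
for sel in(cm,cm[:1],cm[1:]): 
    x,r=fit(sel,BOX,[.5,.04,a0]);print('caddy',x.round(4),r.round(2),'nest',(x[:2]+.042*np.array([-np.sin(x[2]),np.cos(x[2])])).round(4), (x[:2]-.042*np.array([-np.sin(x[2]),np.cos(x[2])])).round(4))
vis=[c["image"].copy() for c in cs]
for c,p in zip(cs,((318,243),(314,157))): print('cork guess',at(c,p,.013).round(3))
for p0 in([.566,.267],[.69,.103],[.535,-.2]):
    obs=[(c,bright(c,p0)) for c in cs]
    for sel in(obs,obs[:1],obs[1:]): x,r=fit(sel,CUP,p0);print(x.round(4),r.round(2))
    x,_=fit(obs,CUP,p0)
    for c,v in zip(cs,vis): cv2.polylines(v,[cv2.convexHull(pj(c,CUP+[*x,0]).round().astype(np.int32))],True,(0,0,255))
cv2.imwrite('pics/f.png',np.vstack([cv2.resize(vis[0][160:330,180:450],(476,300)),cv2.resize(vis[1][60:220,180:450],(476,300))]))
for P in([.566,.267],[.69,.103],[.535,-.2],[.54,.026]):
  for R in([0,np.pi,0],[np.pi,0,0]):
    q=kin.ik([*P,.03],R);print(None if q is None else np.round(q,2))
E
```

```text
caddy [0.5012 0.0392 1.2007] 0.85 nest [0.462  0.0544] [0.5404 0.0241]
caddy [0.5021 0.0393 1.2001] 0.66 nest [0.4629 0.0545] [0.5412 0.0241]
caddy [ 0.4999  0.0404 -0.4933] 10.83 nest [0.5198 0.0774] [0.48   0.0034]
cork guess [0.539 0.025 0.013]
cork guess [0.54  0.02  0.013]
[0.5632 0.2646] 0.52
[0.5624 0.2651] 0.3
[0.5641 0.264 ] 0.52
[0.687  0.1036] 0.57
[0.6863 0.1044] 0.26
[0.6881 0.1024] 0.5
[ 0.5372 -0.2036] 0.65
[ 0.537  -0.2022] 0.27
[ 0.5376 -0.2052] 0.6
[-0.41  1.05 -0.17  1.45  0.24  0.66  0.88]
[-0.73  1.12  0.54  1.46 -0.74  0.77 -1.47]
[-0.09  1.16 -0.29  1.12  0.33  0.91  1.16]
[-0.37  1.2   0.48  1.13 -0.56  0.94 -1.39]
[ 0.49  1.01 -0.37  1.66  0.59  0.58  1.35]
[ 0.14  1.03  0.32  1.67 -0.55  0.53 -0.77]
[ 0.03  0.98 -0.25  1.78  0.5   0.45  1.  ]
[-0.31  1.02  0.39  1.79 -0.76  0.49 -0.97]
```

View pics/f.png

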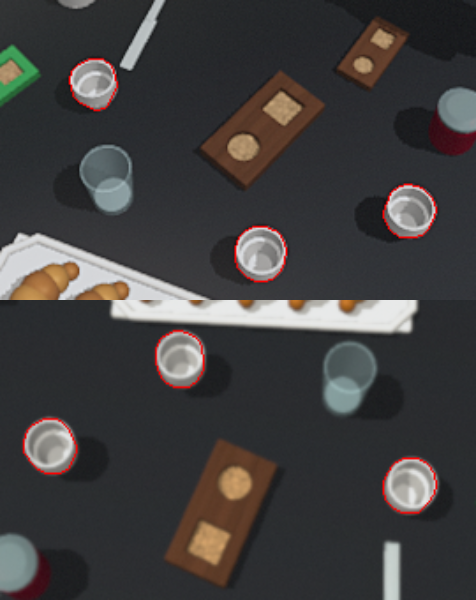

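The overlays match the cups, and the nest is at (0.540, 0.024). I'll pick the first cup and place it in the nest.

```bash
cat >> h.py <<'E'
R0=[0,np.pi,0]
G=.027
def pick(x,y,squeeze=25):
    ctrl.move_gripper(.085)
    ctrl.move_ptp([x,y,.17],R0)
    ctrl.move_straight([x,y,.06],.2)
    hit=ctrl.move_straight([x,y,G],.06,max_force=8)
    ctrl.move_gripper(.05,squeeze)
    print('grip',hit,ctrl.get_tcp_pos(),ctrl.get_width(),ctrl.get_grasp_force(),ctrl.get_clock())
    ctrl.move_straight([x,y,.035],.03);ctrl.move_straight([x,y,.19],.2)
    print('lifted',ctrl.get_width(),ctrl.get_grasp_force(),ctrl.get_force(),ctrl.get_clock())
def place(x,y,z):
    "z: expected underside height"
    ctrl.move_ptp([x,y,.19],R0)
    ctrl.move_straight([x,y,z+G+.045],.15)
    ctrl.move_straight([x,y,z+G+.006],.06,max_force=8)
    ctrl.dwell(.2)
    hit=ctrl.move_straight([x,y,z+G-.004],.015,max_force=4)
    print('down',hit,ctrl.get_tcp_pos(),'expected',z+G,ctrl.get_force(),ctrl.get_clock())
def release():
    ctrl.move_gripper(.085);p=ctrl.get_tcp_pos()
    ctrl.move_straight([p[0],p[1],.17],.15);print('up',ctrl.get_clock())
E
python3 - <<'E'
from h import *
pick(.5632,.2646);place(.5404,.0241,.010)
c=eyes.capture("scene");cv2.imwrite('pics/p1.png',cv2.resize(c["image"][120:340,180:480],(600,440)))
E
```

```text
grip False [0.56344627 0.26464762 0.02762012] 0.062278678051047524 26.219859877601266 4.6333
lifted 0.0618942401603776 27.818324498366565 [-0.85726432 -0.65967884 -1.96077688] 5.975
down True [0.54047356 0.0239364  0.03748698] expected 0.037 [ 0.04742159 -1.69944403  7.17298903] 9.25
```

View pics/p1.png

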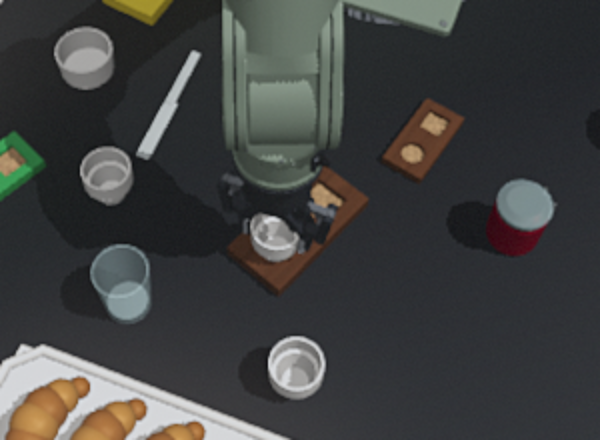

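The cup is in the nest, and contact came at exactly the floor height. I'll release it, pick the next one and refit the placed cup.

```bash
cat >> h.py <<'E'
def where(p0,z0,model=CUP):
    obs=[]
    for n in("scene","top"):
        c=eyes.capture(n);obs.append((c,bright(c,p0,z0)))
    for sel in(obs,obs[:1],obs[1:]): x,r=fit(sel,model,p0,z0);print('where',x.round(4),r.round(2))
    return fit(obs,model,p0,z0)[0]
E
python3 - <<'E'
from h import *
release();pick(.687,.1036)
where([.5404,.0241],.01)
c=eyes.capture("top");cv2.imwrite('pics/p2.png',c["image"][40:280,150:520])
E
```

```text
up 10.6917
grip False [0.68730729 0.10360233 0.02767634] 0.06204010911142975 26.826575151644647 13.4333
lifted 0.06203078816480891 27.68156920792535 [-0.33899572  0.72076441 -2.10019922] 14.775
where [0.5162 0.0285] 8.68
where [0.5155 0.0284] 5.15
where [0.5254 0.0221] 10.2
```

View pics/p2.png

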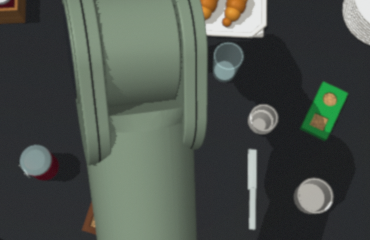

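The arm hides the caddy in the top view, so I'll swing aside with the held cup and measure there.

```bash
python3 - <<'E'
from h import *
ctrl.move_ptp([.45,.36,.2],R0)
x=where([.5404,.0241],.01)
c=eyes.capture("top");v=c["image"].copy()
cv2.polylines(v,[cv2.convexHull(pj(c,CUP+[*x,.01]).round().astype(np.int32))],True,(0,0,255))
d=eyes.capture("scene");w=d["image"].copy()
cv2.polylines(w,[cv2.convexHull(pj(d,CUP+[*x,.01]).round().astype(np.int32))],True,(0,0,255))
cv2.imwrite('pics/p3.png',np.hstack([cv2.resize(v[100:220,240:380],(420,360)),cv2.resize(w[170:290,250:390],(420,360))])[:,:800])
print(ctrl.get_clock())
E
```

```text
where [0.5404 0.0239] 0.56
where [0.5397 0.025 ] 0.16
where [0.5411 0.0226] 0.5
16.4417
```

View pics/p3.png

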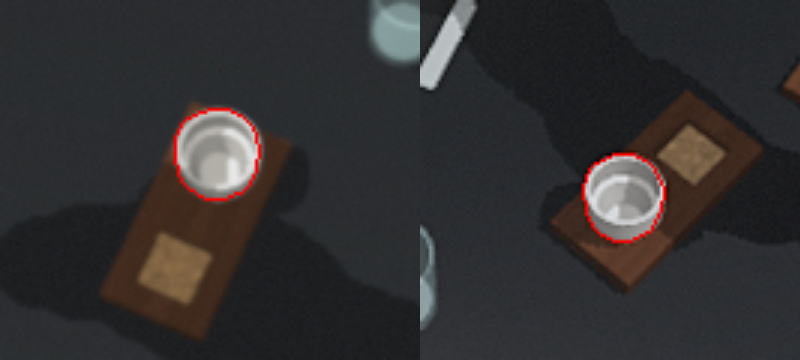

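The cup stands upright at (0.5404, 0.0239), which agrees with the TCP at release. Now I'll stack the second cup.

```bash
python3 - <<'E'
from h import *
place(.5404,.0239,.038)
E
```

```text
down True [0.54058823 0.02402894 0.06556822] expected 0.065 [-1.86828024  0.34471897  8.95914673] 19.8833
```

Contact came at the seated height. I'll release, pick the third cup, and check the stack from aside on the -y side.

```bash
python3 - <<'E'
from h import *
release();pick(.5372,-.2036)
ctrl.move_ptp([.5,-.26,.2],R0)
S=np.vstack([CUP,CUP+[0,0,.028]])
x=where([.5404,.0239],.01,S)
im=[]
for n,(r,k) in {"top":(100,240),"scene":(150,250)}.items():
    c=eyes.capture(n);v=c["image"].copy()
    cv2.polylines(v,[cv2.convexHull(pj(c,S+[*x,.01]).round().astype(np.int32))],True,(0,0,255))
    im.append(cv2.resize(v[r:r+120,k:k+130],(390,360)))
cv2.imwrite('pics/p4.png',np.hstack(im));print(ctrl.get_clock())
E
```

```text
up 21.0917
grip False [ 0.53743887 -0.2036574   0.02745515] 0.05992152026035842 26.789166927337646 23.9583
lifted 0.06050417826771519 27.35560715664178 [-0.09768474 -0.05654206 -1.99973994] 25.3
where [0.5402 0.0243] 0.64
where [0.5395 0.025 ] 0.2
where [0.5411 0.0231] 0.67
25.875
```

View pics/p4.png

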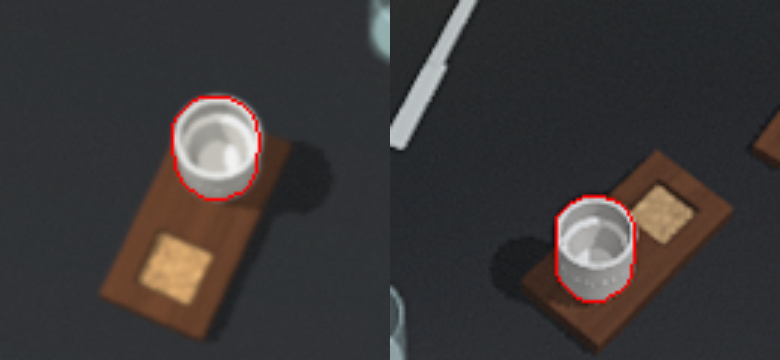

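The two-cup stack is straight and seated. The third cup's width reads about 60 mm instead of 62, so I'll check how it is held before placing.

```bash
python3 - <<'E'
from h import *
print([round(ctrl.get_width(),4) for _ in range(4)],ctrl.get_grasp_force(),ctrl.get_wrist_torque())
t=ctrl.get_tcp_pos();P=CUP+[t[0],t[1],t[2]-G]
im=[]
for n in("scene","top"):
    c=eyes.capture(n);v=c["image"].copy();h=cv2.convexHull(pj(c,P).round().astype(np.int32));k,r=h[:,0].mean(0).astype(int)
    w=v.copy();cv2.polylines(w,[h],True,(0,0,255))
    r0,k0=max(r-50,0),max(k-50,0)
    im+= [cv2.resize(a[r0:r0+100,k0:k0+100],(380,280)) for a in(v,w)]
cv2.imwrite('pics/p5.png',np.vstack([np.hstack(im[:2]),np.hstack(im[2:])]))
E
```

```text
[0.0601, 0.0601, 0.0601, 0.0601] 27.419639085419476 [-0.02353237 -0.02324856 -0.01637441]
```

View pics/p5.png

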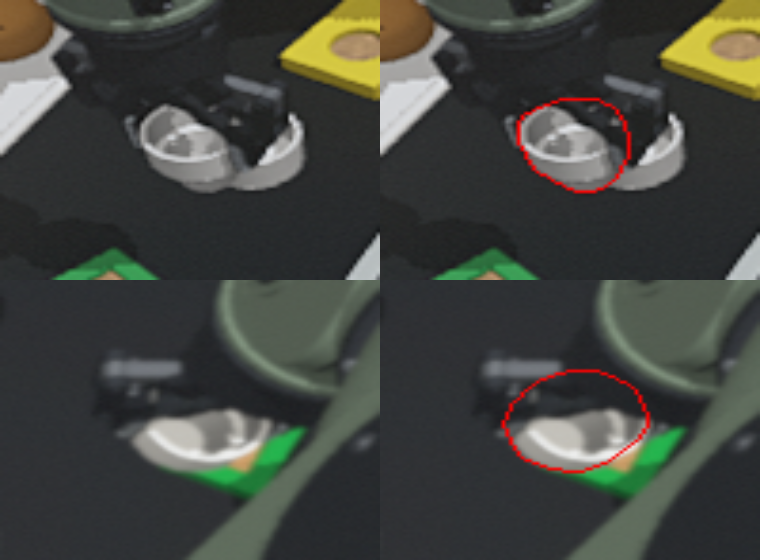

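The view is unclear: the ramekin is right behind the held cup and a finger hides part of it, so the cup could be tilted. I'll look again from a clearer place with the expected rings drawn.

```bash
python3 - <<'E'
from h import *
ctrl.move_ptp([.6,-.02,.24],R0)
t=ctrl.get_tcp_pos();print(t,ctrl.get_ee_rot(),ctrl.get_width(),ctrl.get_clock())
c=eyes.capture("scene");v=c["image"]
big=cv2.resize(v,None,fx=5,fy=5,interpolation=cv2.INTER_CUBIC);w=big.copy()
for r,z in((.031,.06),(.031,.032),(.018,0)):
    cv2.polylines(w,[((pj(c,ring(r,z)+[t[0],t[1],t[2]-G])+.5)*5).round().astype(np.int32)],True,(0,0,255))
k,r=(proj(c,[t[0],t[1],t[2]])*5).astype(int)
cv2.imwrite('pics/p6.png',np.hstack([a[max(r-220,0):r+220,k-200:k+200] for a in(big,w)]))
E
```

```text
[ 0.59975272 -0.02183707  0.23974986] [-2.73164964e-03 -3.14111527e+00  1.82265100e-03] 0.05994416835393384 27.0
```

View pics/p6.png

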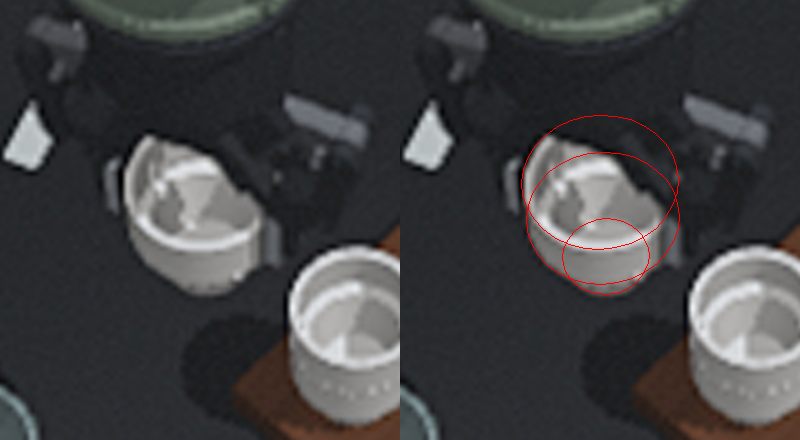

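The rim front edge, left wall and foot all match the upright, centred model to about 1 mm, and the right side is only hidden by the finger. The grip is good, so I'll place the third cup.

```bash
python3 - <<'E'
from h import *
place(.5403,.0241,.066)
print(ctrl.get_width(),ctrl.get_wrist_torque())
E
```

```text
down True [0.54048146 0.02409573 0.09331083] expected 0.093 [-2.88023623e-03  4.02491764e-01  8.09970074e+00] 29.4583
0.06031302423141134 [0.09260128 0.21620589 0.09748021]
```

```bash
python3 - <<'E'
from h import *
release();ctrl.move_straight([.5404,.0241,.24],.2);ctrl.move_ptp([.42,.4,.25],R0)
S=np.vstack([CUP,CUP+[0,0,.028],CUP+[0,0,.056]])
x=where([.5404,.024],.01,S) if False else None
im=[];obs=[]
for n in("top","scene"):
    c=eyes.capture(n);o=[]
    for z in(.01,.038,.066): o.append(bright(c,[.5404,.024],z))
    obs.append((c,np.vstack(o)))
for sel in(obs,obs[:1],obs[1:]):
    x,r=fit(sel,S,[.5404,.024],.01);print(x.round(4),r.round(2))
x,_=fit(obs,S,[.5404,.024],.01)
for c,_ in obs:
    v=cv2.resize(c["image"],None,fx=3,fy=3,interpolation=cv2.INTER_CUBIC)
    w=v.copy();cv2.polylines(w,[((cv2.convexHull(pj(c,S+[*x,.01]).astype(np.float32))+.5)*3).round().astype(np.int32)],True,(0,0,255))
    k,r=(proj(c,[*x,.06])*3).astype(int);im.append(np.vstack([a[r-140:r+140,k-190:k+190] for a in(v,w)]))
    # bystander check
    n="top" if c is obs[0][0] else "scene"
    for q in("jam_jar","tumbler","ramekin"):
        m=finder.masks_of(n,q);print(n,q,[np.round(a["location"]) for a in m[:1]])
cv2.imwrite('pics/p7.png',np.hstack(im));print(ctrl.get_clock())
E
```

```text
up 30.5
[0.5401 0.0242] 0.59
[0.5409 0.0231] 0.59
[0.5395 0.0251] 0.17
top jam_jar [array([190., 202.])]
top tumbler [array([376., 100.])]
top ramekin [array([466., 238.])]
scene jam_jar [array([439., 227.])]
scene tumbler [array([242., 259.])]
scene ramekin [array([222., 149.])]
32.8667
```

View pics/p7.png

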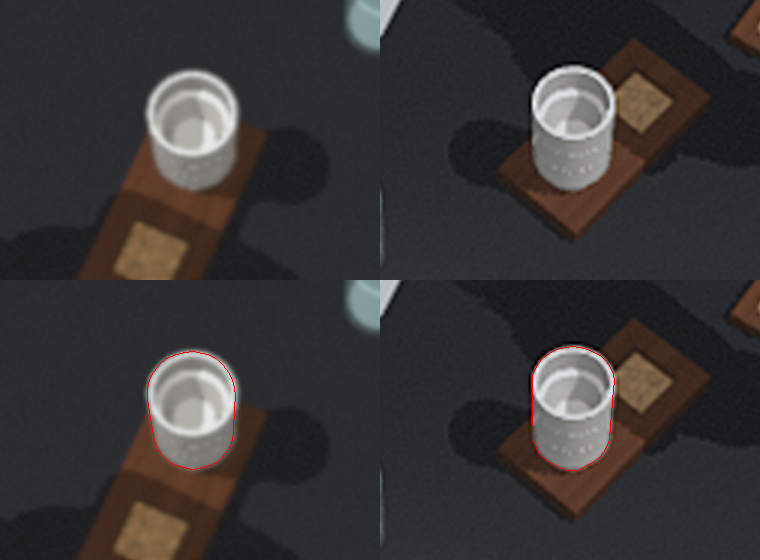

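The stack of three is straight and fully seated, matching the model outline in both views, and the jam jar, tumbler and ramekin have not moved. I'm handing it in.

```bash
python3 -c "
from cell import ctrl
print(ctrl.close_job())"
```

```text
the job is handed in; nothing more can be done
None
```

The three cups stand as one straight, fully seated stack in the caddy's round nest, the jam jar, tumbler and ramekin showed no movement (I did not recheck the butter knife), and the job was handed in at about 33 s.

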